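# Retain the mixer pulley with its spring clip

### The arm

A 6-joint arm with a two-finger parallel gripper is mounted at the origin on a cart in front of the work surface, level with it; the furniture and walls round the work are solid. World frame = base frame: x ahead of the robot, y to its left, z up, the work surface at z = 0. Lengths are in m, angles in rad, forces in N, time in s.
With the tool pointing down it reaches from about 0.425 to 0.95 m from the base axis. Payload 3.5 kg.
Tool frame: the origin (TCP) lies midway between the tips of the shut fingers; the grasp point (between the pads) lies 19 mm behind it; x points along the fingers, z is the direction in which the jaws open and shut, and the axes are right-handed (so a half turn about x gives the same grasp; the last joint's range is limited). The gripper opens to 85 mm and grips with 20 to 120 N. Pads are 22 mm wide; open, the fingers measure 114 mm over their backs; the gripper's body (76 mm by 85 mm) begins 54 mm behind the grasp point. The pads swing forward as they close: fully open they stand 13 mm farther back than shut.
Start: joints at [1.152, 0.286, 1.577, -0, 1.279, -0.15], TCP at [0.179, 0.651, 0.231] pointing down, gripper open.
Joint ranges: [-2.77, 2.77], [-0.9, 2.22], [0.21, 2.48], [-1.53, 4.67], [0.24, 2.81], [-2.84, 2.84]. Speed limits (rad/s): [2.79, 2.79, 3.14, 3.14, 3.14, 3.14].

### API

Orientations are given as a unit quaternion [x, y, z, w].
In Python, from plant import readout, eyes, ctrl gives the robot as it stands.
- The arm moves only by the tool move_arm, never from a script. Its argument "commands" is a list of rows, each a list of 7 numbers: the turn, a rotation vector about the world's x, y, z in rad, then the shift along the world's x, y, z in mm, then the closure in counts, from 0 (fully open) to 255 (shut). A call has 1 to 12 rows; each row is the pose to reach, as a shift and turn from the pose measured when the call began; what a row does not reach only later rows make up. A row lasts 1/10 s, in which the tool goes at most 50 mm and 8.59 degrees, less where a joint would pass 70% of its speed; a pose out of reach is approached as far as the arm can. A call with a gripper value outside its range is refused whole. The fingers move at their own pace and stop on an object; "newtons" is the grip in N (left out, the last holds). Time passes only in rows, so rows that repeat a pose let the fingers close. It gives the time, the measured TCP pose, the force and the opening at its end, in the units of the state.
- readout.get_state(): the state, without advancing time (a new reading comes with each control period).
- eyes.read_camera(name): name is "side" or "top" or "wrist"; returns a dict with "color" (420x560x3 uint8, red, green, blue), "depth" (420x560 float32, m along the optical axis (not along the pixel's ray), 0 where there is no reading), "K" (3x3 intrinsics, pixels), "eye" and "attitude" of the camera in the world. Camera axes: x right, y down, z forward; pixel columns grow to the right and rows downward; lengths in m; the calibration is good to about 2 mm. A picture is of the moment at which its call begins.
- ctrl.sign_off(): hands the job in, once; it reports no verdict.
The state is a dict: "time": time; "qpos": joint angles; "dq": joint speeds; "joint_efforts": joint torques, N m; "eef_pos": TCP position; "tcp_rot": TCP orientation; "contact_force": force on the tool from outside, world axes, zero at the start; "wrist_torque": the same for the moment, N m; "opening": opening from 0.0 (shut) to 1.0 (fully open).
Only numpy, scipy, OpenCV 4.12 (cv2) and the standard library are available. Lean on these libraries where they do the work, as an engineer would, in place of code of your own. Each camera call takes 0.05 s, during which the arm holds its last target.

### The job

Slide the pulley on the mixer spindle fully home against its bearing. Then take the spring clip out of the wooden rack by its tab, feel for the groove in front of the pulley with only a light touch, so as not to score the spindle, and press the clip down over the spindle into the groove until it snaps fully home, tab upright; do not force it, and let go of it.

Things in the scene. Friction and masses are not known exactly. Their poses are not given: they have to be found in the camera images.
- bearing_face (a point): Centre of the bearing's front face on the grey bolted-down stand, on the axis of the level steel spindle, 85 mm above the bench; z up. The spindle (28 mm diameter) points along this frame's -y and ends 54 to 72 mm out. The pulley and this stand reach 22 mm above the axis.
- stand: The grey bearing stand with its spindle and pulley; origin on the bench 85 mm below bearing_face, same axes. The spindle has one groove, 8 mm wide, core diameter 16 mm. It has end float and stands anywhere in it (held by 25 N friction): the groove's middle lies 31 to 49 mm out from the bearing face, to be found by feel.
- pulley (a joint): How far (m) the aluminium pulley on the spindle (44 mm diameter, 24 mm wide) stands out from the bearing face: 0 = home, 0.030 = furthest. It starts out, over the groove. Its outer face is 24 mm + this from the bearing face. Slides with about 3 N of friction.
- rack: Pale wooden block, 86 x 56 mm, 28 mm high, fixed to the bench, with three slots along its x; the clip stands in the middle one, mouth down, 20 mm deep. Origin: centre of its underside.
- clip: Flat dark steel spring C, 29 mm wide (x), 6 thick (y), mouth at -z between two lobes that spring apart, black tab on top; 60 g. Origin: centre of its eye; seated, on the spindle axis, y along it. Pressed at 3 N on the full spindle it stops 21 mm above the axis (15 N scores it); in the groove it drops to 14 mm, then 6 to 11 N snap it home to a hard stop; 25 N spoils it.
- clip_tab (a point): Grasp point on the clip's black tab, 46 mm above the eye (clip z), axes as the clip. The tab is 14 mm wide (x), 10 mm thick (y), from 14 to 60 mm above the eye. Fingertips 26 mm or more above the eye clear the pulley and stand when the clip is seated.
Things that resemble listed ones, but are neither listed nor needed, are in the scene too. Of the things that look like the stand, the largest one is meant.

How it is judged:
On the way, in this order (a step that is already met when the one before it is completed fails the run):
1. the pulley is home against the bearing (value of joint pulley below 0.002 m), for 0.2 s.
2. the clip is snapped into the groove (z of clip in the frame of bearing_face between -0.002 and 0.002 m and x of clip in the frame of bearing_face between -0.002 and 0.002 m and y of clip in the frame of bearing_face between -0.052 and -0.026 m and value of joint pulley below 0.002 m), for 0.2 s.
At the end, for the whole second after the job is handed in: The pulley is within 2 mm of the bearing; the clip's eye is within 2 mm of the spindle axis (height and sideways) and 26 to 52 mm in front of the bearing face (so in the groove), its tab within 20 degrees of upright and its axis within 14 degrees of the spindle's; the clip is let go (all of step 2 and angle between clip_tab's own z axis and vertical below 0.35 rad and angle between the y axis of clip and the y axis of bearing_face, either way round below 0.25 rad); the robot touches nothing.
It fails at once if the clip is forced: its contacts with the bearing stand, spindle and pulley add up to more than 36 N (about 8 N of that is its own spring grip when seated) (contact force between clip and stand above 36 N).
It fails at once if the spindle is scored: the clip is pressed on its full diameter, outside the groove, with more than 15 N (eye still over 16 mm above the axis) (contact force between clip and stand above 15 N and z of clip in the frame of bearing_face above 0.016 m).
It also fails if it takes over 72 s, if anything falls off the work surface, if the arm or the gripper's body presses on something with over 40 N, if the wrist force passes 120 N, or if a joint passes its speed limit or range.

## Working session

There is one attempt and no reset: what is moved stays moved. The work goes in short steps, Python scripts to look and compute and a tool call to move; the robot and the scene stay as the last step left them, time stands still between calls to the robot, and variables do not carry over. Pictures are saved under pics/ and viewed, and the job is handed in when it is done.

Besides the shell and the picture viewer there is one more tool, called after "Request:" in YAML: its name, and indented under it one key for each argument. move_arm: Moves the arm, as the interface text tells. Its arguments: {"type":"object","properties":{"commands":{"type":"array"},"newtons":{"type":"number"}},"required":["commands"]}

```bash
ls; mkdir -p pics; python3 - <<'E'
from plant import readout, eyes, ctrl
import cv2
print(readout.get_state())
for n in ["side","top","wrist"]:
    d=eyes.read_camera(n)
    cv2.imwrite(f"pics/{n}0.png",d["color"][:,:,::-1])
    print(n,d["K"].tolist(),d["eye"],d["attitude"])
E
```

```text
pics
{'time': 0.0, 'qpos': array([ 1.15196716e+00,  2.87163667e-01,  1.57820050e+00,  4.18551387e-05,
        1.27857476e+00, -1.49984691e-01]), 'dq': array([-0.0001407 , -0.00053448, -0.00233178,  0.00268261, -0.00266764,
       -0.00060384]), 'joint_efforts': array([-1.19623095e-03, -4.05978048e+01, -2.92626321e+01, -1.93404476e-04,
        5.75882150e-03,  8.58177572e-06]), 'eef_pos': array([0.17897247, 0.6501571 , 0.22993578]), 'tcp_rot': array([-0.42886287,  0.56323496,  0.42809088,  0.56176617]), 'contact_force': array([-0.0633035 ,  0.22347726, -0.04911351]), 'wrist_torque': array([ 0.03811502,  0.02022672, -0.01445722]), 'opening': 1.0009599584962863}
side [[388.47209308574526, 0.0, 277.8266967635478], [0.0, 388.47209308574526, 210.07537561362534], [0.0, 0.0, 1.0]] [ 0.33839473 -0.7885061   0.40290346] [ 0.81172821 -0.09545785  0.05244192 -0.57379   ]
top [[527.1224164714359, 0.0, 281.2776443269058], [0.0, 527.1224164714359, 213.60380448035914], [0.0, 0.0, 1.0]] [0.20739075 0.04124538 1.40106687] [-0.701313    0.70455144 -0.07849123  0.07487632]
wrist [[329.65981159223304, 0.0, 270.1262991291838], [0.0, 329.65981159223304, 212.7506352011678], [0.0, 0.0, 1.0]] [0.09846846 0.67238386 0.3732696 ] [0.78465457 0.59749869 0.09953558 0.13192874]
```

View pics/side0.png

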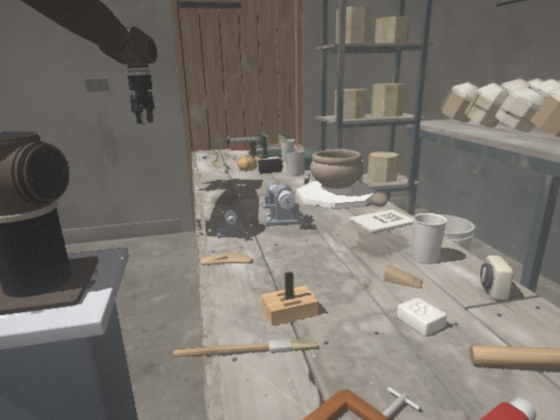

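View pics/top0.png

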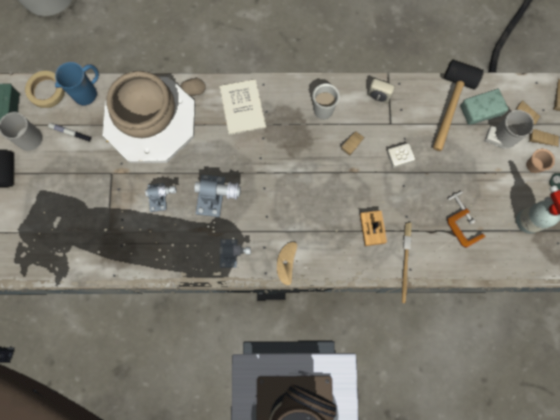

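View pics/wrist0.png

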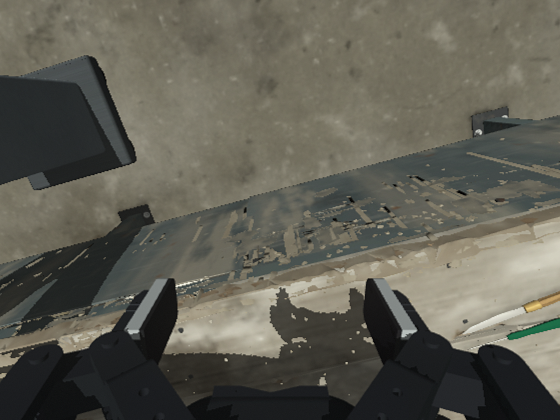

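The top view (+x up, +y left) shows three stand-like things at about (210,192), (158,192) and (232,252). The one at (210,192) looks largest. The orange rack with the clip is at (373,227). I'll enlarge these to confirm.

```bash
cat > h.py <<'E'
import numpy as np, cv2
from scipy.spatial.transform import Rotation as R
from plant import readout, eyes, ctrl
def pt(d,u,v,z=None,dep=None):
    K=d["K"]; r=np.array([(u-K[0,2])/K[0,0],(v-K[1,2])/K[1,1],1.])
    A=R.from_quat(d["attitude"]).as_matrix(); w=A@r
    if dep is None and z is not None: dep=(z-d["eye"][2])/w[2]
    return d["eye"]+w*dep
def cloud(d):
    K=d["K"]; v,u=np.mgrid[0:420,0:560]; dep=d["depth"]
    r=np.stack([(u-K[0,2])/K[0,0],(v-K[1,2])/K[1,1],np.ones_like(dep)],-1)*dep[...,None]
    return r@R.from_quat(d["attitude"]).as_matrix().T+d["eye"]
def proj(d,p):
    c=R.from_quat(d["attitude"]).as_matrix().T@(np.asarray(p)-d["eye"]); q=d["K"]@c; return q[:2]/q[2]
def crop(d,u0,u1,v0,v1,s,name):
    cv2.imwrite("pics/"+name,cv2.resize(np.ascontiguousarray(d["color"][v0:v1,u0:u1,::-1]),None,fx=s,fy=s,interpolation=cv2.INTER_CUBIC))
E
python3 - <<'E'
from h import *
d=eyes.read_camera("top"); crop(d,130,270,150,270,5,"t_st.png"); crop(d,340,410,190,260,8,"t_rk.png")
P=cloud(d)
for n,(u0,u1,v0,v1) in dict(A=(190,245,172,220),B=(142,180,175,215),C=(215,255,235,270),rack=(355,392,205,248)).items():
    p=P[v0:v1,u0:u1].reshape(-1,3); q=p[p[:,2]>0.012]
    print(n,len(q),q.min(0).round(3),q.max(0).round(3))
q=P[172:220,190:245]
np.set_printoptions(linewidth=250)
print((q[:,:,2]*1000).astype(int)[::2,::2])
d=eyes.read_camera("side"); crop(d,200,320,170,330,3.7,"s_st.png")
E
```

```text
A 1048 [0.207 0.041 0.012] [0.623 0.263 1.401]
B 405 [0.207 0.041 0.012] [0.601 0.396 1.401]
C 388 [0.207 0.041 0.012] [0.443 0.196 1.401]
rack 684 [ 0.207 -0.244  0.012] [0.518 0.041 1.401]
[[  -4   -3   -3   -6   -8   -5   -7   -7   -7   -9   -9  -10   -6   -4   -7   -7   -3   -4   -9   -7   -5   -7   -8   -6   -8  -11   -7  -10]
 [   2    2    0   -4   -2    0    0   -4    4    0   -4   -2    0   -6   -2   -4    4    0    0   -2    6   -2   -3   -1   -4   -5   -2   -1]
 [  -5   -3   -5    1    8    0   12   15   13    9   10    5   10   11   15    7    0    0    0   -1    0   -1    7   -8    0    0   -2    2]
 [  -7   -2    2    3   -1   -1   14   86   82   17   14   52   53   11   17   14    9    9   -4   -1    1   -1    0   -4   -2   -2    0   -3]
 [   0   -2   -1    0    0   -7  101  100   96   98   99   87   93   93   17   17   12    7    3    3    1    1   -3    1    0    1   -2    2]
 [  -3   -2    1   98   92   96  106  107  102  108  104  107  102  100   85   15   12   14    8    2   97   -3   -4   -2   -3   -2    0    1]
 [  -4    1   -1   95  101  107  106  108   99  103
[... 1823 characters left out ...]
1   10   15   17   17   15   12    6   19   10   17   12   10    6    1   -5    0   -1   -2    2   -2    1    0    5   -6   -1]
 [  -4   -1    3   13   14   15   10   14    2    8   12   10   13   13   10    2   -6    0   -5   -1   -3    1    3    4    0   -7   -9   -3]
 [   0    0   -1    4    3   10   11    8   15   10   15   10   13    4   13    1   -1   -4    1   -3   -3    1   -5    0    3    6    0   -2]
 [  -3    3    0   -1   -2   -4    1    0   -4    0    0   -4    0    7    4    0   -1    3    0    1    1    0    0   -3    0   -2    3    2]
 [   4   -3    4    0   -2   -1    4   -2    0   -4    0   -4   -2   -5    0   -3    1   -5   -4   -4   -4    0   -1   -3    0    2   -1    0]]
```

View pics/t_st.png

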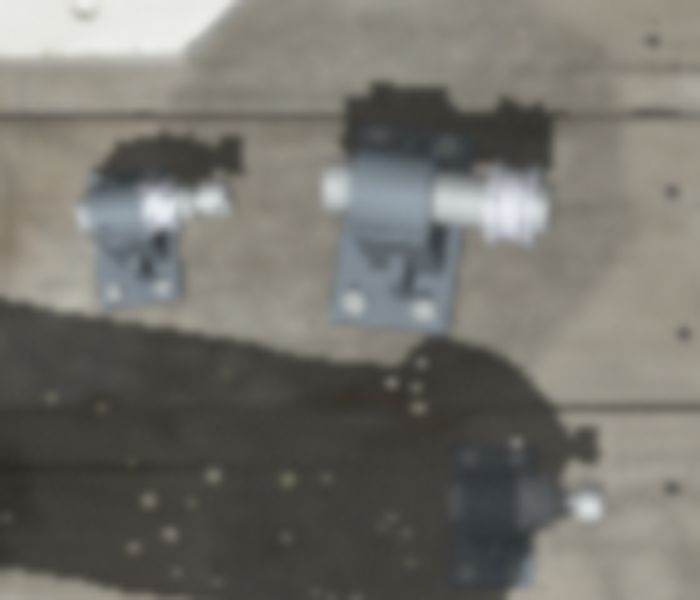

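View pics/t_rk.png

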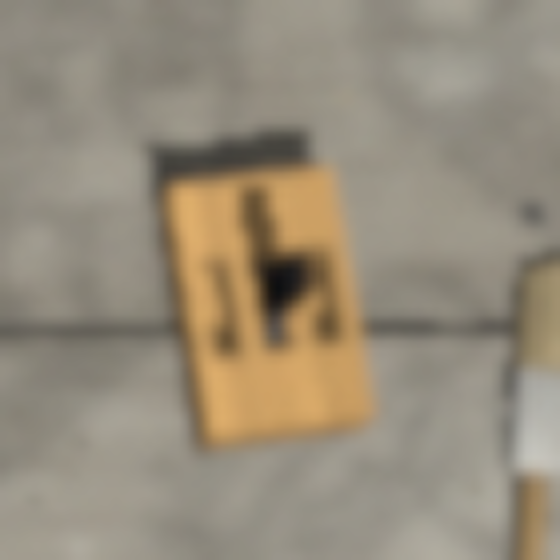

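View pics/s_st.png

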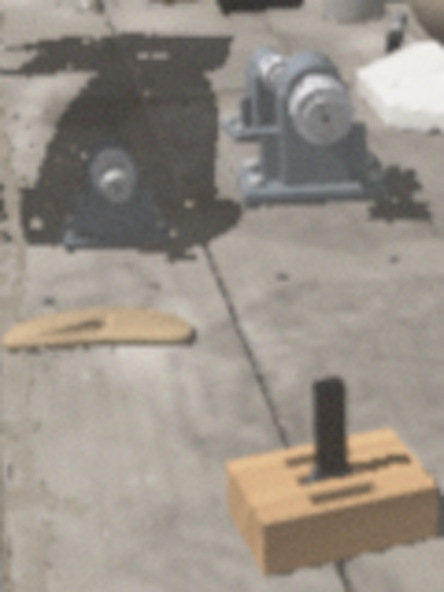

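Confirmed: the stand at (210,192) is the largest (B is clearly smaller, C is small and dark). Its spindle points right (-y) and the pulley is at about (233,191), far out. In the rack, the tab rises near (374,226). Next is a rough pose calculation, then a closer look with the wrist camera.

```bash
python3 - <<'E'
from h import *
np.set_printoptions(precision=4,suppress=True)
d=eyes.read_camera("top"); P=cloud(d)
print("bearing",pt(d,216.4,189.6,0.085),"pulley end",pt(d,239.6,191.6,0.085))
p=P[172:220,219:245].reshape(-1,3); q=p[(p[:,2]>0.07)&(p[:,2]<.13)]
c=q.mean(0);u,s,vt=np.linalg.svd(q-c); print("cloud",c,vt[0],s)
# rack corners from crop (8x, origin 340,190)
for u,v in [(165,180),(330,165),(375,420),(205,445)]: print("rack",pt(d,340+u/8,190+v/8,0.028))
d2=eyes.read_camera("side");P2=cloud(d2)
print("side tab top",P2[275:290,284:293][...,:].reshape(-1,3)[::12])
s=readout.get_state(); print(R.from_quat(s["tcp_rot"]).as_matrix(),s["eef_pos"])
d3=eyes.read_camera("wrist");A=R.from_quat(s["tcp_rot"]).as_matrix()
print("cam in tool",A.T@(d3["eye"]-s["eef_pos"])); print(A.T@R.from_quat(d3["attitude"]).as_matrix())
E
```

```text
bearing [0.5621 0.2009 0.085 ] pulley end [0.5565 0.1409 0.085 ]
cloud [0.5577 0.1651 0.0969] [-0.1188 -0.9927  0.0231] [0.2587 0.1692 0.1013]
rack [ 0.5127 -0.1785  0.028 ]
rack [ 0.5176 -0.2339  0.028 ]
rack [ 0.4314 -0.2448  0.028 ]
rack [ 0.4233 -0.1884  0.028 ]
side tab top [[ 0.4681 -0.2119  0.0734]
 [ 0.4719 -0.2181  0.0742]
 [ 0.477  -0.2188  0.072 ]
 [ 0.468  -0.2116  0.0654]
 [ 0.4716 -0.2187  0.0669]
 [ 0.4772 -0.2174  0.0634]
 [ 0.4903 -0.1118 -0.0021]
 [ 0.4714 -0.2191  0.0594]
 [ 0.477  -0.2176  0.0557]
 [ 0.4861 -0.1297 -0.0004]
 [ 0.4707 -0.2214  0.0529]
 [ 0.4763 -0.22    0.0493]]
[[-0.0002 -0.9641  0.2656]
 [-0.0005  0.2656  0.9641]
 [-1.      0.0001 -0.0005]] [0.1792 0.6506 0.231 ]
cam in tool [-0.1432  0.0836 -0.0003]
[[-0.0006 -0.3263  0.9453]
 [-0.0006 -0.9453 -0.3263]
 [ 1.     -0.0008  0.0004]]
```

Request:
move_arm:
  commands:
    - [0, 0, -1.407, 378, -530, 20, 0]
    - [0, 0, -1.407, 378, -530, 20, 0]
    - [0, 0, -1.407, 378, -530, 20, 0]
    - [0, 0, -1.407, 378, -530, 20, 0]
    - [0, 0, -1.407, 378, -530, 20, 0]
    - [0, 0, -1.407, 378, -530, 20, 0]
    - [0, 0, -1.407, 378, -530, 20, 0]
    - [0, 0, -1.407, 378, -530, 20, 0]
    - [0, 0, -1.407, 378, -530, 20, 0]
    - [0, 0, -1.407, 378, -530, 20, 0]
    - [0, 0, -1.407, 378, -530, 20, 0]
    - [0, 0, -1.407, 378, -530, 20, 0]

```text
time: 1.6
eef_pos: [0.5283, 0.1606, 0.2501]
tcp_rot: [0.037, 0.706, -0.037, 0.706]
contact_force: [1.0, 0.2, 0.0]
opening: 1.003
```

Request:
move_arm:
  commands:
    - [0, 0, 0, 29, -40, 0, 0]
    - [0, 0, 0, 29, -40, 0, 0]
    - [0, 0, 0, 29, -40, 0, 0]

```text
time: 1.9
eef_pos: [0.5577, 0.1196, 0.2499]
tcp_rot: [0.038, 0.706, -0.038, 0.706]
contact_force: [0.0, -0.1, -0.7]
opening: 1.002
```

```bash
python3 - <<'E'
from h import *
d=eyes.read_camera("wrist"); cv2.imwrite("pics/w1.png",d["color"][:,:,::-1])
np.savez("w1.npz",**{k:np.asarray(v) for k,v in d.items()})
s=readout.get_state();print(s["eef_pos"],R.from_quat(s["tcp_rot"]).as_matrix().round(3))
P=cloud(d)
q=P.reshape(-1,3); q=q[(q[:,2]>0.095)&(q[:,2]<.13)&(abs(q[:,0]-.557)<.03)&(q[:,1]>.1)&(q[:,1]<.3)]
np.set_printoptions(suppress=True,precision=4)
for y in np.arange(.1,.3,.008):
    m=q[(abs(q[:,1]-y)<.004)]
    if len(m)>5: print(round(y,3),len(m),np.percentile(m[:,2],95).round(4),m[:,0].min().round(4),m[:,0].max().round(4))
E
```

```text
[0.55705562 0.12067072 0.24984818] [[-0.     0.106  0.994]
 [ 0.001  0.994 -0.106]
 [-1.     0.001 -0.   ]]
0.14 117 0.1004 0.5502 0.58
0.148 343 0.1073 0.542 0.5802
0.156 315 0.1045 0.5453 0.5778
0.164 347 0.1071 0.5445 0.5828
0.172 258 0.1059 0.5437 0.5738
0.18 211 0.1 0.5537 0.5754
0.188 223 0.0998 0.5547 0.576
0.196 302 0.1073 0.5495 0.5866
0.204 466 0.1077 0.5473 0.5869
0.212 471 0.1077 0.5485 0.5869
0.22 473 0.1077 0.5493 0.5868
0.228 474 0.1078 0.5504 0.587
0.236 427 0.1078 0.5513 0.587
0.244 270 0.1 0.5532 0.5833
0.252 157 0.0999 0.5624 0.5844
```

View pics/w1.png

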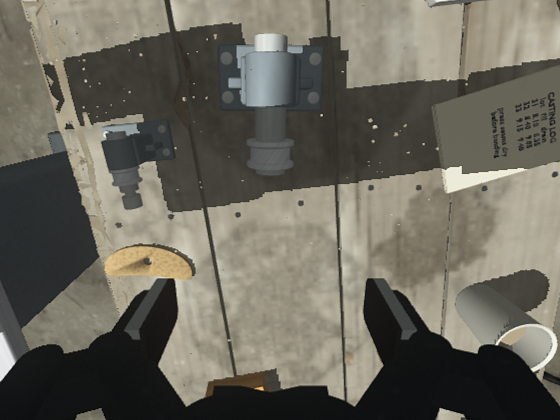

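The wrist view shows the stand at (268,90), and its spindle points toward the image bottom. The pulley is at (270,155), near the spindle end. I'll fit the axis and bearing face.

```bash
python3 - <<'E'
from h import *
from scipy.optimize import least_squares
np.set_printoptions(suppress=True,precision=4)
d=dict(np.load("w1.npz")); P=cloud(d).reshape(-1,3)
q=P[(P[:,2]>0.092)&(P[:,2]<.115)&(abs(P[:,0]-.562)<.03)]
sets=[(.148,.172,.022),(.178,.192,.014),(.200,.238,.022),(.248,.26,.014)]
def res(p):
    x0,th,z=p; out=[]
    for a,b,r in sets:
        m=q[(q[:,1]>a)&(q[:,1]<b)]
        t=m[:,1]-.2; lx=(m[:,0]-x0)*np.cos(th)+t*np.sin(th)
        out.append(np.hypot(lx,m[:,2]-z)-r)
    return out
f=least_squares(lambda p:np.concatenate(res(p)),[.56,-.1,.085],loss="soft_l1",f_scale=.001)
print(f.x,[ (len(r),np.median(r).round(4),r.std().round(4)) for r in res(f.x)])
x0,th,z=f.x
ey=np.array([-np.sin(th),np.cos(th),0]);ex=np.array([np.cos(th),np.sin(th),0]);o=np.array([x0,.2,z])
P2=P-o; l=np.stack([P2@ex,P2@ey,P2[:,2]],1)
m=l[(abs(l[:,0])<.008)&(l[:,2]>.008)&(l[:,2]<.03)]
for a in np.arange(-.07,.065,.002):
    k=m[(m[:,1]>=a)&(m[:,1]<a+.002)]
    if len(k):print(round(a,3),len(k),np.median(np.hypot(k[:,0],k[:,2])).round(4))
cv2.imwrite("pics/w1c.png",cv2.resize(np.ascontiguousarray(d["color"][20:190,200:340,::-1]),None,fx=4,fy=4,interpolation=cv2.INTER_CUBIC)[:600])
E
```

```text
[ 0.5672 -0.1154  0.0848] [(1103, np.float64(-0.0027), np.float64(0.0023)), (463, np.float64(0.0003), np.float64(0.0006)), (2442, np.float64(0.0003), np.float64(0.0006)), (182, np.float64(0.0004), np.float64(0.0007))]
-0.064 1 0.0147
-0.062 34 0.0142
-0.06 36 0.0141
-0.058 15 0.0146
-0.056 34 0.0224
-0.054 39 0.0223
-0.052 57 0.021
-0.05 37 0.0191
-0.048 45 0.0191
-0.046 48 0.0191
-0.044 39 0.019
-0.042 39 0.019
-0.04 53 0.0189
-0.038 31 0.0205
-0.036 45 0.0221
-0.034 40 0.0223
-0.032 71 0.0151
-0.03 39 0.0146
-0.028 36 0.0144
-0.026 51 0.0141
-0.024 37 0.0144
-0.022 38 0.0144
-0.02 52 0.0142
-0.018 36 0.0146
-0.016 52 0.0143
-0.014 40 0.0144
-0.012 39 0.0143
-0.01 52 0.0144
-0.008 37 0.0143
-0.006 56 0.0146
-0.004 38 0.0179
-0.002 59 0.0224
0.0 40 0.0224
0.002 59 0.0222
0.004 40 0.0224
0.006 60 0.0224
0.008 52 0.0224
0.01 48 0.0222
0.012 59 0.0224
0.014 43 0.0223
0.016 57 0.0225
0.018 59 0.0222
0.02 46 0.0226
0.022 54 0.0222
0.024 59 0.0225
0.026 59 0.0224
0.028 46 0.0227
0.03 55 0.0222
0.032 60 0.0224
0.034 57 0.0223
0.036 51 0.0224
0.038 32 0.0218
0.04 52 0.0146
0.042 49 0.0146
0.044 58 0.0142
0.046 58 0.0144
0.048 53 0.0145
0.05 58 0.0144
0.052 22 0.014
```

View pics/w1c.png

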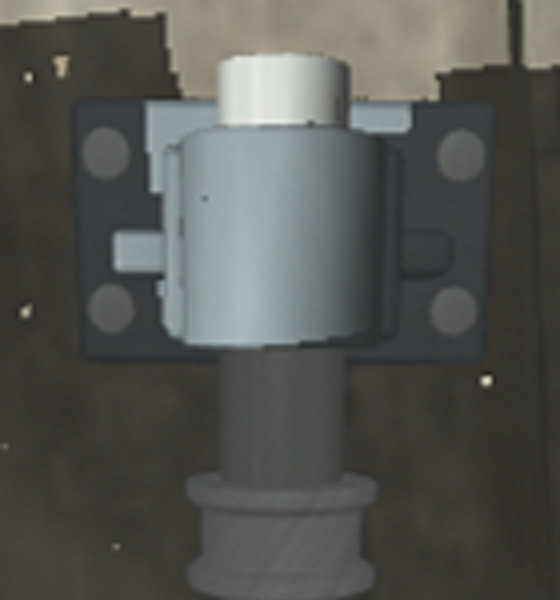

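```bash
python3 - <<'E'
from h import *
from scipy.optimize import least_squares
np.set_printoptions(suppress=True,precision=4)
d=dict(np.load("w1.npz")); P=cloud(d).reshape(-1,3)
q=P[(P[:,2]>0.092)&(P[:,2]<.115)&(abs(P[:,0]-.562)<.03)]
sets=[(.155,.161,.019),(.176,.194,.0144),(.200,.238,.0224),(.246,.26,.0144)]
def res(p):
    x0,th,z=p; out=[]
    for a,b,r in sets:
        m=q[(q[:,1]>a)&(q[:,1]<b)]
        t=m[:,1]-.2; lx=(m[:,0]-x0)*np.cos(th)+t*np.sin(th)
        out.append(np.hypot(lx,m[:,2]-z)-r)
    return out
f=least_squares(lambda p:np.concatenate(res(p)),[.565,-.1,.085],loss="soft_l1",f_scale=.001)
print(f.x,[ (len(r),np.median(r).round(4),r.std().round(4)) for r in res(f.x)])
f2=least_squares(lambda p:np.concatenate(res(p)[1:]),[.565,-.1,.085],loss="soft_l1",f_scale=.001);print(f2.x)
x0,th,z=f.x
ey=np.array([-np.sin(th),np.cos(th),0]);o=np.array([x0,.2,z])
s=readout.get_state()
for l in (-.085,-.080,-.038): print(l,o+ey*l,(o+ey*l-s["eef_pos"])*1000)
print(s["eef_pos"],np.arctan2(*R.from_quat(s["tcp_rot"]).as_matrix()[[1,0],2]),"fit th",th)
E
```

```text
[ 0.5672 -0.1131  0.0847] [(254, np.float64(-0.0001), np.float64(0.0006)), (590, np.float64(-0.0), np.float64(0.0007)), (2442, np.float64(-0.0001), np.float64(0.0006)), (265, np.float64(0.0), np.float64(0.0007))]
[ 0.5672 -0.1136  0.0848]
-0.085 [0.5576 0.1155 0.0847] [   0.5763   -5.1273 -165.1031]
-0.08 [0.5582 0.1205 0.0847] [   1.1408   -0.1593 -165.1031]
-0.038 [0.5629 0.1622 0.0847] [   5.8824   41.5722 -165.1031]
[0.5571 0.1207 0.2498] -0.10595819271804983 fit th -0.11313742177186857
```

Request:
move_arm:
  commands:
    - [0, 0, -0.007, 1, -3, -50, 145]
    - [0, 0, -0.007, 1, -3, -100, 145]
    - [0, 0, -0.007, 1, -3, -110, 145]
    - [0, 0, -0.007, 1, -3, -110, 145]
    - [0, 0, -0.007, 1, -3, -110, 145]
  newtons: 30

```text
time: 2.45
eef_pos: [0.5593, 0.1186, 0.1424]
tcp_rot: [0.04, 0.705, -0.039, 0.707]
contact_force: [0.5, 1.2, 0.7]
opening: 0.434
```

```bash
python3 - <<'E'
from h import *
d=eyes.read_camera("wrist"); cv2.imwrite("pics/w2.png",d["color"][:,:,::-1])
s=readout.get_state();print(s["eef_pos"],s["opening"],s["contact_force"])
E
```

```text
[0.5599333  0.11837757 0.14318832] 0.42866750420695315 [-0.30324547  0.6536068   0.88457943]
```

View pics/w2.png

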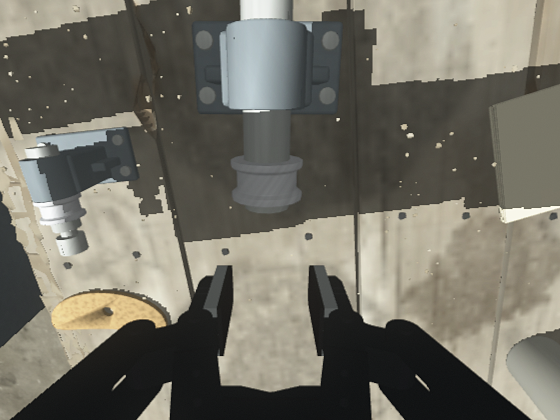

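Request:
move_arm:
  commands:
    - [0, 0, 0, -2, 0, -40, 145]
    - [0, 0, 0, -2, 0, -70, 145]
    - [0, 0, 0, -2, 0, -70, 145]
    - [0, 0, 0, -2, 0, -70, 145]

```text
time: 2.9
eef_pos: [0.5593, 0.1186, 0.0753]
tcp_rot: [0.04, 0.703, -0.039, 0.709]
contact_force: [0.5, -0.6, -0.8]
opening: 0.432
```

```bash
python3 - <<'E'
from h import *
d=eyes.read_camera("wrist"); cv2.imwrite("pics/w3.png",d["color"][:,:,::-1])
s=readout.get_state();print(s["eef_pos"],s["opening"],s["contact_force"],R.from_quat(s["tcp_rot"]).as_matrix().round(3))
E
```

```text
[0.56002468 0.11860037 0.07614843] 0.4314112470235237 [ 0.11144003  0.5321127  -0.30574279] [[ 0.01   0.112  0.994]
 [ 0.001  0.994 -0.112]
 [-1.     0.002  0.01 ]]
```

View pics/w3.png

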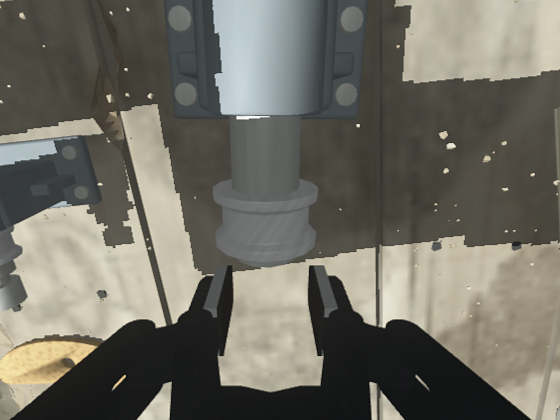

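Request:
move_arm:
  commands:
    - [0, 0.01, 0, -2, 5, 0, 145]
    - [0, 0.01, 0, -1, 10, 0, 145]
    - [0, 0.01, 0, 0, 20, 0, 145]
    - [0, 0.01, 0, 1, 30, 0, 145]
    - [0, 0.01, 0, 1, 36, 0, 145]
    - [0, 0.01, 0, 2, 39, 0, 145]
    - [0, 0.01, 0, 2, 40, 0, 145]

```text
time: 3.65
eef_pos: [0.5621, 0.159, 0.0761]
tcp_rot: [0.04, 0.706, -0.039, 0.706]
contact_force: [0.1, -3.5, 2.7]
opening: 0.429
```

```bash
python3 - <<'E'
from h import *
d=eyes.read_camera("wrist"); cv2.imwrite("pics/w4.png",d["color"][:,:,::-1])
s=readout.get_state();print(s["eef_pos"],s["opening"],s["contact_force"],R.from_quat(s["tcp_rot"]).as_matrix().round(3))
E
```

```text
[0.56195297 0.15897735 0.0760199 ] 0.43299885927440707 [-0.16848131 -1.29476998  0.46797248] [[-0.     0.111  0.994]
 [ 0.001  0.994 -0.111]
 [-1.     0.001 -0.   ]]
```

View pics/w4.png

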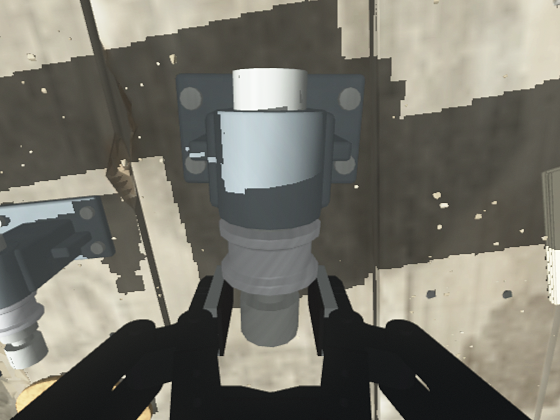

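The pulley is nearly home against the housing (joint line at v≈228). I'll press a few mm more and watch the force.

Request:
move_arm:
  commands:
    - [0, 0, 0, 0, 1.5, 0, 145]
    - [0, 0, 0, 0, 3, 0, 145]
    - [0, 0, 0, 0, 4, 0, 145]
    - [0, 0, 0, 0, 4, 0, 145]

```text
time: 4.1
eef_pos: [0.5621, 0.1626, 0.0759]
tcp_rot: [0.04, 0.706, -0.039, 0.706]
contact_force: [1.8, -4.7, -0.3]
opening: 0.435
```

Request:
move_arm:
  commands:
    - [0, 0, 0, 0, 1, 0, 145]
    - [0, 0, 0, 0, 2, 0, 145]
    - [0, 0, 0, 0, 2, 0, 145]

```text
time: 4.4
eef_pos: [0.5621, 0.1627, 0.0759]
tcp_rot: [0.038, 0.706, -0.04, 0.706]
contact_force: [1.1, -9.5, 2.2]
opening: 0.435
```

Request:
move_arm:
  commands:
    - [0, 0, 0, 0, 2.5, 0, 145]
    - [0, 0, 0, 0, 3, 0, 145]
    - [0, 0, 0, 0, 3, 0, 145]

```text
time: 4.7
eef_pos: [0.5622, 0.1627, 0.076]
tcp_rot: [0.036, 0.706, -0.042, 0.706]
contact_force: [0.4, -11.9, 2.7]
opening: 0.435
```

```bash
python3 - <<'E'
from h import *
d=eyes.read_camera("wrist"); crop(d,160,380,60,360,2,"w5.png")
s=readout.get_state();print(s["eef_pos"],s["opening"],s["contact_force"])
E
```

```text
[0.56211892 0.1626449  0.07593114] 0.4273017845324649 [  0.23349797 -12.41068811   2.29223994]
```

View pics/w5.png

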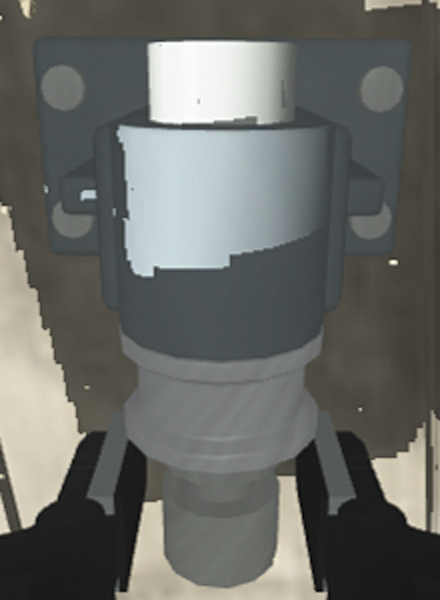

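The pulley is home against the housing: the tool stalled at y=0.1627 with 12 N. A narrower neck, the groove, shows just in front of it. Backing off and rising.

Request:
move_arm:
  commands:
    - [0, 0, 0, -1, -5, 0, 145]
    - [0, 0, 0, -3, -25, 0, 145]
    - [0, 0, 0, -5, -45, 0, 145]
    - [0, 0, 0, -5, -50, 40, 145]
    - [0, 0, 0, -5, -50, 90, 100]
    - [0, 0, 0, -5, -50, 130, 100]
    - [0, 0, 0, -5, -50, 130, 100]

```text
time: 5.45
eef_pos: [0.5605, 0.1138, 0.2135]
tcp_rot: [0.037, 0.702, -0.041, 0.71]
contact_force: [-0.2, 0.5, 0.5]
opening: 0.607
```

```bash
cat > grv.py <<'E'
from h import *
from scipy.optimize import least_squares
np.set_printoptions(suppress=True,precision=4)
def run(d,prof=True):
    P=cloud(d).reshape(-1,3)
    q=P[(P[:,2]>0.092)&(P[:,2]<.115)&(abs(P[:,0]-.562)<.03)]
    sets=[(.138,.146,.0144),(.205,.238,.0224),(.247,.26,.0144)]
    def res(p):
        x0,th,z=p; out=[]
        for a,b,r in sets:
            m=q[(q[:,1]>a)&(q[:,1]<b)]
            t=m[:,1]-.2; lx=(m[:,0]-x0)*np.cos(th)+t*np.sin(th)
            out.append(np.hypot(lx,m[:,2]-z)-r)
        return out
    f=least_squares(lambda p:np.concatenate(res(p)),[.565,-.1,.085],loss="soft_l1",f_scale=.001)
    print(f.x,[(len(r),np.median(r).round(4)) for r in res(f.x)])
    x0,th,z=f.x; ey=np.array([-np.sin(th),np.cos(th),0]);ex=np.array([np.cos(th),np.sin(th),0]);o=np.array([x0,.2,z])
    P2=P-o; l=np.stack([P2@ex,P2@ey,P2[:,2]],1)
    m=l[(abs(l[:,0])<.006)&(l[:,2]>.004)&(l[:,2]<.03)]
    for a in np.arange(-.07,.005,.001):
        k=m[(m[:,1]>=a)&(m[:,1]<a+.001)]
        if len(k):print(round(a*1000),len(k),np.median(np.hypot(k[:,0],k[:,2])).round(4),end=" | ")
    print()
if __name__=="__main__":
    d=eyes.read_camera("wrist"); cv2.imwrite("pics/w6.png",d["color"][:,:,::-1]); np.savez("w6.npz",**{k:np.asarray(v) for k,v in d.items()})
    s=readout.get_state();print(s["eef_pos"],s["contact_force"],s["opening"]); run(d)
E
python3 grv.py
```

```text
[0.5587 0.1136 0.2098] [-0.122   0.2909 -0.2812] 0.6085294635578942
[ 0.5672 -0.1135  0.0848] [(282, np.float64(-0.0001)), (2898, np.float64(-0.0001)), (301, np.float64(-0.0001))]
-63 4 0.0139 | -62 21 0.0145 | -61 20 0.0147 | -60 15 0.0144 | -59 17 0.0143 | -58 24 0.0144 | -57 17 0.0143 | -56 17 0.0147 | -55 18 0.0144 | -54 17 0.0145 | -53 24 0.0147 | -52 16 0.0149 | -51 18 0.0144 | -50 23 0.0147 | -49 19 0.0143 | -48 16 0.0143 | -47 19 0.0144 | -46 23 0.0146 | -45 17 0.0147 | -44 41 0.0125 | -43 18 0.0088 | -42 17 0.0086 | -41 16 0.0085 | -40 25 0.0085 | -39 18 0.0086 | -38 14 0.0086 | -37 17 0.0087 | -36 12 0.0137 | -35 15 0.0143 | -34 16 0.014 | -33 27 0.0144 | -32 17 0.0145 | -31 18 0.0146 | -30 23 0.0144 | -29 19 0.0148 | -28 14 0.0146 | -27 15 0.0221 | -26 18 0.0223 | -25 19 0.0224 | -24 28 0.0227 | -23 18 0.0219 | -22 30 0.0206 | -21 18 0.0188 | -20 30 0.0191 | -19 15 0.0186 | -18 30 0.0191 | -17 18 0.0194 | -16 18 0.0189 | -15 30 0.0193 | -14 16 0.0191 | -13 32 0.0188 | -12 16 0.0188 | -11 29 0.0189 | -10 19 0.0191 | -9 15 0.0193 | -8 34 0.0213 | -7 17 0.0224 | -6 34 0.0223 | -5 17 0.0228 | -4 34 0.0227 | -3 17 0.0219 | -2 34 0.0227 | -1 17 0.0222 | 0 34 0.0225 | 1 17 0.0227 | 2 34 0.0224 | 3 17 0.0226 | 4 34 0.0224 | 5 17 0.0226 |
```

View pics/w6.png

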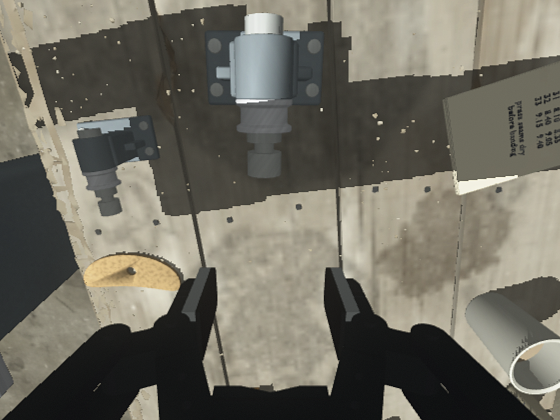

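The depth profile shows the neck from local y −43.6 to −36 mm, with the bearing face at −3, so the groove's middle is about 37 mm out. I'll confirm it by touch. Next, the rack.

Request:
move_arm:
  commands:
    - [0, 0, 0.24, -20, -50, 10, 80]
    - [0, 0, 0.24, -40, -100, 10, 80]
    - [0, 0, 0.24, -60, -150, 10, 80]
    - [0, 0, 0.24, -85, -200, 10, 80]
    - [0, 0, 0.24, -85, -250, 10, 80]
    - [0, 0, 0.24, -85, -300, 10, 80]
    - [0, 0, 0.24, -85, -314, 10, 80]
    - [0, 0, 0.24, -85, -314, 10, 80]

```text
time: 6.3
eef_pos: [0.4725, -0.2027, 0.2176]
tcp_rot: [-0.045, 0.704, 0.043, 0.707]
contact_force: [-0.2, -0.5, 0.2]
opening: 0.687
```

```bash
python3 - <<'E'
from h import *
d=eyes.read_camera("wrist"); cv2.imwrite("pics/w7.png",d["color"][:,:,::-1]); np.savez("w7.npz",**{k:np.asarray(v) for k,v in d.items()})
s=readout.get_state();print(s["eef_pos"],s["opening"],R.from_quat(s["tcp_rot"]).as_matrix().round(3))
E
```

```text
[ 0.47258908 -0.2007699   0.21752496] 0.6870293902492289 [[ 0.003 -0.127  0.992]
 [-0.002  0.992  0.127]
 [-1.    -0.002  0.003]]
```

View pics/w7.png

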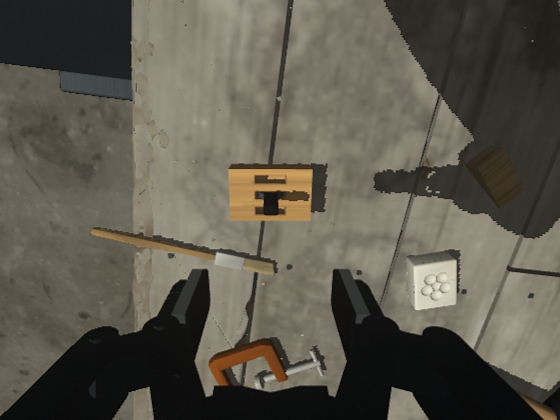

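The rack is at (270,192), with the black tab at about (271,203) in the middle slot.

```bash
python3 - <<'E'
from h import *
np.set_printoptions(suppress=True,precision=4)
d=dict(np.load("w7.npz")); P=cloud(d)
crop(d,215,325,150,235,6,"w7c.png")
Q=P[150:235,215:325].reshape(-1,3)
t=Q[(Q[:,2]>.036)&(Q[:,2]<.1)]; print(len(t),np.percentile(t,[2,50,98],axis=0))
top=t[t[:,2]>np.percentile(t[:,2],98)-.006]; print("top",len(top),top.mean(0),top.min(0),top.max(0))
for a in (.04,.05,.06,.07): 
  k=t[(t[:,2]>a)&(t[:,2]<a+.01)]; print(a,len(k),k.mean(0) if len(k) else "")
r=Q[(Q[:,2]>.024)&(Q[:,2]<.032)]; rr=cv2.minAreaRect((r[:,:2]*1000).astype(np.float32)); print("rack",rr,r[:,2].mean())
rt=cv2.minAreaRect((top[:,:2]*1000).astype(np.float32)); print("tabtop",rt)
c=d["color"][150:235,215:325].astype(int).sum(2)
E
```

```text
323 [[ 0.4687 -0.218   0.0378]
 [ 0.4752 -0.21    0.0734]
 [ 0.482  -0.2086  0.0786]]
top 165 [ 0.4755 -0.2133  0.0771] [ 0.4688 -0.2192  0.0728] [ 0.4824 -0.2085  0.0792]
0.04 40 [ 0.4747 -0.2095  0.0451]
0.05 45 [ 0.4753 -0.2094  0.0555]
0.06 44 [ 0.475  -0.2095  0.0653]
0.07 178 [ 0.4755 -0.213   0.0767]
rack ((475.1433410644531, -214.4090576171875), (86.0760269165039, 56.96849822998047), 6.957261562347412) 0.028273889241304764
tabtop ((475.6258239746094, -213.71127319335938), (12.865152359008789, 9.599095344543457), 6.28518009185791)
```

View pics/w7c.png

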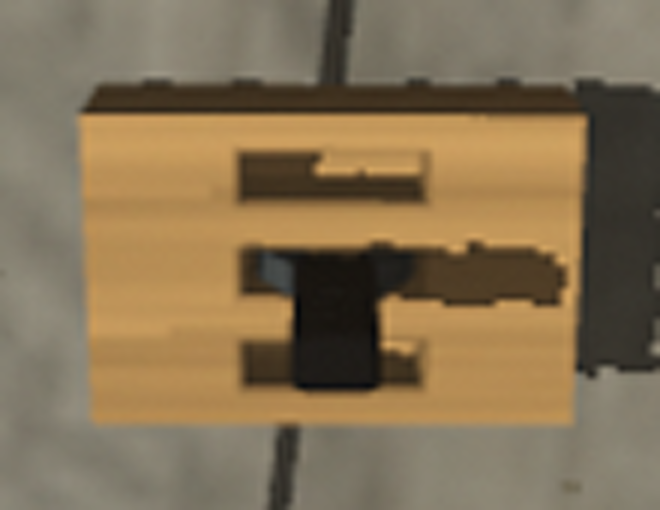

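Request:
move_arm:
  commands:
    - [0, 0.003, -0.007, 3, -13, -40, 80]
    - [0, 0.003, -0.007, 3, -13, -80, 80]
    - [0, 0.003, -0.007, 3, -13, -110, 80]
    - [0, 0.003, -0.007, 3, -13, -115, 80]
    - [0, 0.003, -0.007, 3, -13, -115, 80]

```text
time: 6.85
eef_pos: [0.4748, -0.2117, 0.101]
tcp_rot: [-0.042, 0.707, 0.043, 0.705]
contact_force: [-0.1, -0.2, 1.0]
opening: 0.682
```

```bash
python3 - <<'E'
from h import *
d=eyes.read_camera("wrist"); cv2.imwrite("pics/w8.png",d["color"][:,:,::-1]); P=cloud(d)
s=readout.get_state();print(s["eef_pos"],s["opening"],s["contact_force"],R.from_quat(s["tcp_rot"]).as_matrix().round(3))
Q=P.reshape(-1,3); t=Q[(Q[:,2]>.036)&(Q[:,2]<.09)&(abs(Q[:,0]-.4755)<.02)&(abs(Q[:,1]+.214)<.02)]
print(len(t)); top=t[t[:,2]>np.percentile(t[:,2],98)-.004]; print("top",len(top),top.mean(0),cv2.minAreaRect((top[:,:2]*1000).astype(np.float32)),np.percentile(t[:,2],98))
E
```

```text
[ 0.47597752 -0.2127888   0.10285968] 0.685168276643277 [0.02322776 0.62141843 0.19866606] [[ 0.    -0.121  0.993]
 [-0.001  0.993  0.121]
 [-1.    -0.001  0.   ]]
956
top 410 [ 0.47542205 -0.21348685  0.0772444 ] ((475.430908203125, -213.91830444335938), (13.69947338104248, 10.359840393066406), 6.922900676727295) 0.07851015962124865
```

View pics/w8.png

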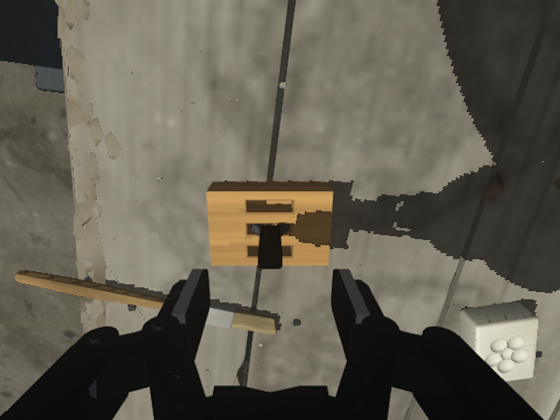

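Request:
move_arm:
  commands:
    - [0, 0, 0, -0.5, -1, -30, 80]
    - [0, 0, 0, -0.5, -1, -52, 80]
    - [0, 0, 0, -0.5, -1, -56, 80]
    - [0, 0, 0, -0.5, -1, -56, 80]
    - [0, 0, 0, -0.5, -1, -56, 80]

```text
time: 7.4
eef_pos: [0.4769, -0.2146, 0.049]
tcp_rot: [-0.044, 0.705, 0.042, 0.707]
contact_force: [1.1, -0.0, -0.3]
opening: 0.685
```

```bash
python3 - <<'E'
from h import *
d=eyes.read_camera("wrist"); cv2.imwrite("pics/w9.png",d["color"][:,:,::-1])
s=readout.get_state();print(s["eef_pos"],s["opening"],s["contact_force"],R.from_quat(s["tcp_rot"]).as_matrix().round(3))
E
```

```text
[ 0.47691483 -0.21460731  0.04902764] 0.6857497546709871 [ 0.10003926 -0.17136002  0.42268786] [[ 0.004 -0.121  0.993]
 [-0.003  0.993  0.121]
 [-1.    -0.004  0.003]]
```

View pics/w9.png

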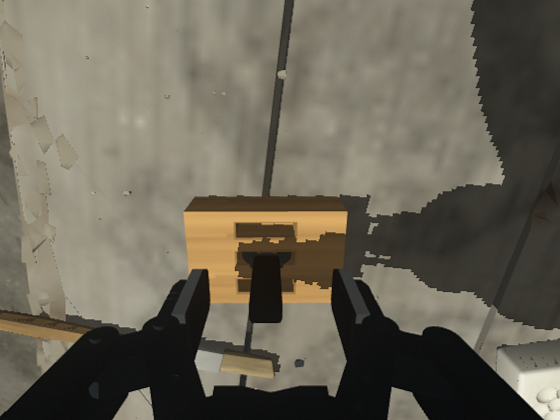

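Request:
move_arm:
  commands:
    - [0.003, 0.003, 0, -1.5, 0.5, -2, 80]
    - [0.003, 0.003, 0, -1.5, 0.5, -2, 120]
    - [0.003, 0.003, 0, -1.5, 0.5, -2, 160]
    - [0.003, 0.003, 0, -1.5, 0.5, -2, 255]
    - [0.003, 0.003, 0, -1.5, 0.5, -2, 255]
    - [0.003, 0.003, 0, -1.5, 0.5, -2, 255]
    - [0.003, 0.003, 0, -1.5, 0.5, -2, 255]
    - [0.003, 0.003, 0, -1.5, 0.5, -2, 255]
  newtons: 60

```text
time: 8.25
eef_pos: [0.4756, -0.2142, 0.0472]
tcp_rot: [-0.043, 0.705, 0.043, 0.706]
contact_force: [0.4, 1.1, 2.5]
opening: 0.148
```

```bash
python3 - <<'E'
from h import *
d=eyes.read_camera("wrist"); cv2.imwrite("pics/w10.png",d["color"][:,:,::-1])
s=readout.get_state();print(s["eef_pos"],s["opening"],s["contact_force"],R.from_quat(s["tcp_rot"]).as_matrix().round(3))
E
```

```text
[ 0.47554527 -0.21415429  0.04718213] 0.14860548805776544 [0.15721908 0.13832952 2.32940962] [[ 0.001 -0.121  0.993]
 [-0.     0.993  0.121]
 [-1.    -0.     0.001]]
```

View pics/w10.png

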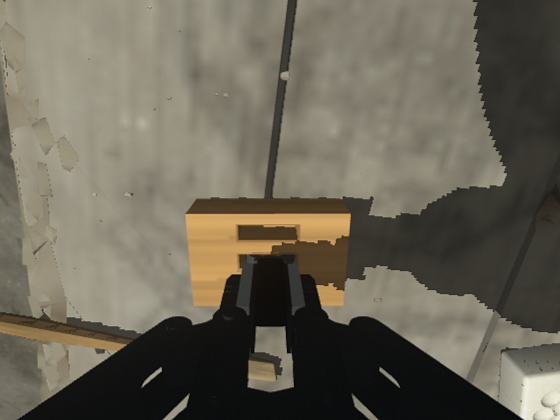

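The tab is held between the pads. Lifting straight up.

Request:
move_arm:
  commands:
    - [0, 0, 0, 0, 0, 10, 255]
    - [0, 0, 0, 0, 0, 25, 255]
    - [0, 0, 0, 0, 0, 45, 255]
    - [0, 0, 0, 0, 0, 90, 255]
    - [0, 0, 0, 0, 0, 130, 255]
    - [0, 0, 0, 0, 0, 140, 255]
    - [0, 0, 0, 0, 0, 140, 255]

```text
time: 9.0
eef_pos: [0.4765, -0.2149, 0.1898]
tcp_rot: [-0.044, 0.704, 0.042, 0.707]
contact_force: [0.7, 0.5, -0.4]
opening: 0.146
```

```bash
python3 - <<'E'
from h import *
s=readout.get_state();print(s["eef_pos"],s["opening"],s["contact_force"],R.from_quat(s["tcp_rot"]).as_matrix().round(3))
d=eyes.read_camera("wrist"); cv2.imwrite("pics/w11.png",d["color"][:,:,::-1])
d=eyes.read_camera("side"); crop(d,230,340,160,320,3.7,"s11.png"); np.savez("s11.npz",**{k:np.asarray(v) for k,v in d.items()})
E
```

```text
[ 0.47652807 -0.21489316  0.18976964] 0.14569155447909327 [ 0.69382349  0.54433621 -0.43483499] [[ 0.005 -0.121  0.993]
 [-0.003  0.993  0.121]
 [-1.    -0.004  0.004]]
```

View pics/w11.png

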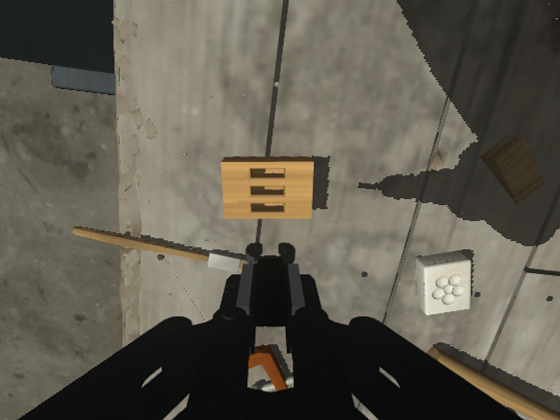

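View pics/s11.png

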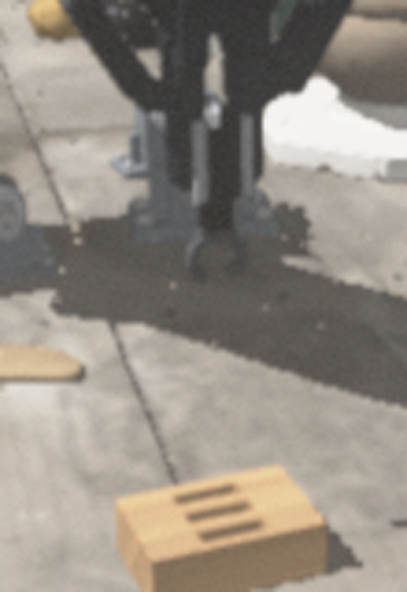

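The clip is out and upright, with both lobes hanging freely below the tips. Carrying it over the groove.

Request:
move_arm:
  commands:
    - [0.003, 0.005, -0.234, 10, 45, 5, 255]
    - [0.003, 0.005, -0.234, 22, 92, 5, 255]
    - [0.003, 0.005, -0.234, 33, 140, 5, 255]
    - [0.003, 0.005, -0.234, 44, 188, 5, 255]
    - [0.003, 0.005, -0.234, 55, 236, 5, 255]
    - [0.003, 0.005, -0.234, 66, 284, 5, 255]
    - [0.003, 0.005, -0.234, 76, 330, 5, 255]
    - [0.003, 0.005, -0.234, 86, 365, 5, 255]
    - [0.003, 0.005, -0.234, 86, 375, 5, 255]
    - [0.003, 0.005, -0.234, 86, 375, 5, 255]
    - [0.003, 0.005, -0.234, 86, 375, 5, 255]

```text
time: 10.2
eef_pos: [0.5596, 0.1605, 0.1889]
tcp_rot: [0.041, 0.709, -0.039, 0.703]
contact_force: [-0.1, -0.4, -1.5]
opening: 0.151
```

```bash
cat > st.py <<'E'
from h import *
np.set_printoptions(suppress=True,precision=4)
s=readout.get_state();p=s["eef_pos"];A=R.from_quat(s["tcp_rot"]).as_matrix()
th=-.1135;ey=np.array([-np.sin(th),np.cos(th)]);ex=np.array([np.cos(th),np.sin(th)]);o=np.array([.5672,.2])
print("t",round(s["time"],2),p,"op",round(s["opening"],3),"F",s["contact_force"].round(2))
print("local x %.2f y %.2f (groove -39.8)  eye above axis %.2f mm"%(*(np.array([ex,ey])@(p[:2]-o)*1000),(p[2]-.0287-.0848)*1000),"yaw err %.4f"%(np.arctan2(A[1,2],A[0,2])-th),"toolx",A[:,0].round(4),"zz",A[2,2].round(4))
E
python3 st.py; python3 - <<'E'
from h import *
d=eyes.read_camera("wrist"); cv2.imwrite("pics/w12.png",d["color"][:,:,::-1]); np.savez("w12.npz",**{k:np.asarray(v) for k,v in d.items()})
E
```

```text
t 10.2 [0.5596 0.1605 0.1889] op 0.151 F [-0.14 -0.44 -1.51]
local x -3.05 y -40.10 (groove -39.8)  eye above axis 75.36 mm yaw err 0.0007 toolx [-0.0089  0.0038 -1.    ] zz -0.0093
```

View pics/w12.png

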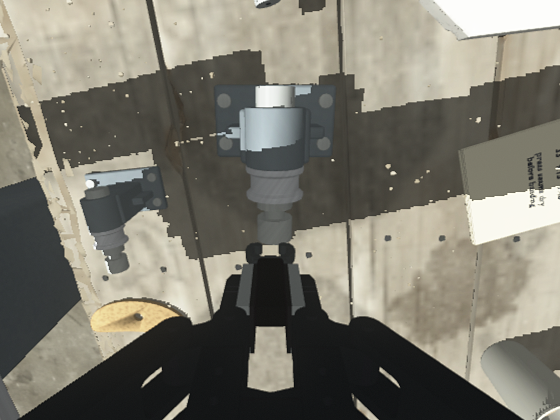

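Request:
move_arm:
  commands:
    - [0, 0, 0, 0, 0, -2, 255]
    - [0, 0, 0, 0, 0, -2, 255]

```text
time: 10.45
eef_pos: [0.5595, 0.1587, 0.1868]
tcp_rot: [0.042, 0.709, -0.04, 0.703]
contact_force: [0.1, -0.0, -0.3]
opening: 0.15
```

```bash
python3 st.py; python3 st.py|tail -1
```

```text
t 10.45 [0.5595 0.1587 0.1868] op 0.15 F [ 0.14 -0.03 -0.33]
local x -2.94 y -41.90 (groove -39.8)  eye above axis 73.25 mm yaw err -0.0022 toolx [-0.0092  0.0037 -1.    ] zz -0.0095
local x -2.94 y -41.90 (groove -39.8)  eye above axis 73.25 mm yaw err -0.0022 toolx [-0.0092  0.0037 -1.    ] zz -0.0095
```

Request:
move_arm:
  commands:
    - [-0.0035, -0.009, 0.002, 3.2, 1.8, -15, 255]
    - [-0.0035, -0.009, 0.002, 3.2, 1.8, -30, 255]
    - [-0.0035, -0.009, 0.002, 3.2, 1.8, -37, 255]
    - [-0.0035, -0.009, 0.002, 3.2, 1.8, -37, 255]
    - [-0.0035, -0.009, 0.002, 3.2, 1.8, -37, 255]

```text
time: 10.95
eef_pos: [0.5627, 0.1604, 0.1497]
tcp_rot: [0.04, 0.706, -0.04, 0.706]
contact_force: [0.3, 0.7, -0.7]
opening: 0.149
```

```bash
python3 st.py; python3 - <<'E'
from h import *
np.set_printoptions(suppress=True,precision=4)
d=eyes.read_camera("wrist"); cv2.imwrite("pics/w13.png",d["color"][:,:,::-1]); np.savez("w13.npz",**{k:np.asarray(v) for k,v in d.items()})
P=cloud(d)
s=readout.get_state();p=s["eef_pos"]
th=-.1135;ey=np.array([-np.sin(th),np.cos(th),0]);ex=np.array([np.cos(th),np.sin(th),0]);o=np.array([.5672,.2,.0848])
L=(P-o)@np.stack([ex,ey,[0,0,1]]).T*1000
# tab/clip points: local y in -50..-28, z>18 above axis, |x|<16
q=L[235:335,225:310].reshape(-1,3)
q=q[(abs(q[:,0])<16)&(q[:,1]>-50)&(q[:,1]<-28)&(q[:,2]>22)]
for a in range(22,90,4):
    k=q[(q[:,2]>=a)&(q[:,2]<a+4)]
    if len(k)>3: print(a,len(k),"y",np.percentile(k[:,1],[5,50,95]).round(1),"x",k[:,0].min().round(1),k[:,0].max().round(1))
E
python3 st.py
```

```text
t 10.95 [0.5627 0.1604 0.1497] op 0.149 F [ 0.26  0.68 -0.66]
local x 0.06 y -39.89 (groove -39.8)  eye above axis 36.21 mm yaw err -0.0003 toolx [-0.0005  0.0001 -1.    ] zz -0.0005
26 64 y [-41.  -37.2 -36.8] x -11.9 14.1
30 180 y [-42.2 -38.5 -36.8] x -12.8 14.5
34 59 y [-39.9 -37.3 -36.6] x -13.4 15.0
38 80 y [-42.  -37.3 -36.7] x -13.2 14.2
42 172 y [-41.4 -37.5 -36.8] x -12.3 12.9
46 79 y [-39.3 -37.1 -36.5] x -9.8 10.9
50 83 y [-38.1 -35.4 -34.6] x -7.9 9.6
54 89 y [-35.8 -35.2 -34.7] x -5.6 7.3
58 99 y [-35.7 -35.1 -34.6] x -5.5 7.2
62 103 y [-35.7 -35.1 -34.7] x -5.4 7.0
66 144 y [-35.7 -35.  -29.3] x -11.1 13.7
70 262 y [-35.6 -32.9 -28.7] x -15.7 15.9
74 309 y [-35.6 -33.1 -28.7] x -16.0 16.0
78 356 y [-35.5 -33.2 -28.7] x -15.9 16.0
82 359 y [-35.5 -33.1 -28.8] x -15.9 15.9
86 389 y [-35.6 -33.2 -28.7] x -16.0 15.8
t 11.0 [0.5631 0.1605 0.1502] op 0.15 F [ 0.09 -0.68 -0.39]
local x 0.39 y -39.75 (groove -39.8)  eye above axis 36.72 mm yaw err -0.0003 toolx [ 0.0006  0.0003 -1.    ] zz 0.0005
```

View pics/w13.png

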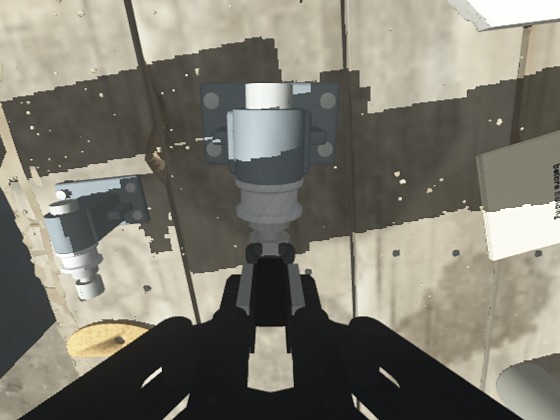

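The clip body's centre is at local y ≈ −39.9, aligned with the groove (−39.8), and its x offset is about +0.6 mm. Lowering gently to touch.

Request:
move_arm:
  commands:
    - [0, 0, 0, -0.5, 0, -6, 255]
    - [0, 0, 0, -0.5, 0, -11, 255]
    - [0, 0, 0, -0.5, 0, -13, 255]
    - [0, 0, 0, -0.5, 0, -13, 255]

```text
time: 11.4
eef_pos: [0.5622, 0.1605, 0.1366]
tcp_rot: [0.04, 0.706, -0.04, 0.706]
contact_force: [-0.3, 0.2, -1.4]
opening: 0.149
```

```bash
python3 st.py
```

```text
t 11.4 [0.5622 0.1605 0.1366] op 0.149 F [-0.33  0.25 -1.36]
local x -0.51 y -39.86 (groove -39.8)  eye above axis 23.10 mm yaw err -0.0002 toolx [-0.0006  0.0001 -1.    ] zz -0.0006
```

Request:
move_arm:
  commands:
    - [0, 0, 0, 0.3, 0, -1, 255]
    - [0, 0, 0, 0.3, 0, -2, 255]
    - [0, 0, 0, 0.3, 0, -2.5, 255]
    - [0, 0, 0, 0.3, 0, -2.5, 255]

```text
time: 11.8
eef_pos: [0.5624, 0.1605, 0.134]
tcp_rot: [0.04, 0.706, -0.04, 0.706]
contact_force: [-0.1, -0.7, 0.2]
opening: 0.15
```

```bash
python3 st.py
```

```text
t 11.8 [0.5624 0.1605 0.134 ] op 0.15 F [-0.08 -0.75  0.2 ]
local x -0.25 y -39.83 (groove -39.8)  eye above axis 20.55 mm yaw err -0.0002 toolx [-0.0007  0.0002 -1.    ] zz -0.0007
```

Request:
move_arm:
  commands:
    - [0, 0, 0, 0.2, 0, -0.7, 255]
    - [0, 0, 0, 0.2, 0, -1.5, 255]
    - [0, 0, 0, 0.2, 0, -2, 255]

```text
time: 12.1
eef_pos: [0.5626, 0.1605, 0.132]
tcp_rot: [0.04, 0.706, -0.04, 0.706]
contact_force: [-0.6, 0.1, 0.7]
opening: 0.148
```

```bash
python3 st.py
```

```text
t 12.1 [0.5626 0.1605 0.132 ] op 0.148 F [-0.58  0.06  0.75]
local x -0.07 y -39.81 (groove -39.8)  eye above axis 18.47 mm yaw err -0.0002 toolx [-0.0008  0.0001 -1.    ] zz -0.0008
```

The eye is already 2.5 mm below the full-diameter stop with no force, so the clip is dropping into the groove. Continuing to the groove stop.

Request:
move_arm:
  commands:
    - [0, 0, 0, 0.1, 0, -1, 255]
    - [0, 0, 0, 0.1, 0, -2, 255]
    - [0, 0, 0, 0.1, 0, -3, 255]
    - [0, 0, 0, 0.1, 0, -3, 255]

```text
time: 12.5
eef_pos: [0.5624, 0.1605, 0.129]
tcp_rot: [0.04, 0.707, -0.04, 0.705]
contact_force: [-0.9, 0.9, 1.4]
opening: 0.148
```

```bash
python3 st.py
```

```text
t 12.5 [0.5624 0.1605 0.129 ] op 0.148 F [-0.94  0.92  1.43]
local x -0.29 y -39.75 (groove -39.8)  eye above axis 15.51 mm yaw err -0.0003 toolx [-0.0018  0.0003 -1.    ] zz -0.0018
```

Request:
move_arm:
  commands:
    - [0, 0, 0, 0.3, 0, -1, 255]
    - [0, 0, 0, 0.3, 0, -2, 255]
    - [0, 0, 0, 0.3, 0, -2.5, 255]

```text
time: 12.8
eef_pos: [0.5632, 0.1606, 0.1274]
tcp_rot: [0.04, 0.706, -0.04, 0.706]
contact_force: [-1.9, 0.9, 4.8]
opening: 0.151
```

```bash
python3 st.py
```

```text
t 12.8 [0.5632 0.1606 0.1274] op 0.151 F [-1.87  0.88  4.75]
local x 0.44 y -39.56 (groove -39.8)  eye above axis 13.94 mm yaw err -0.0003 toolx [-0.0009  0.0005 -1.    ] zz -0.0009
```

Contact comes at 13.9 mm with 4.8 N, which matches the groove stop. Now pressing on slowly.

Request:
move_arm:
  commands:
    - [0, 0, 0, -0.5, 0, -1, 255]
    - [0, 0, 0, -0.5, 0, -2, 255]
    - [0, 0, 0, -0.5, 0, -2, 255]

```text
time: 13.1
eef_pos: [0.563, 0.1608, 0.1263]
tcp_rot: [0.041, 0.706, -0.04, 0.706]
contact_force: [-2.3, 0.2, 3.8]
opening: 0.151
```

```bash
python3 st.py
```

```text
t 13.1 [0.563  0.1608 0.1263] op 0.151 F [-2.28  0.2   3.79]
local x 0.29 y -39.41 (groove -39.8)  eye above axis 12.79 mm yaw err -0.0003 toolx [ 0.      0.0009 -1.    ] zz -0.0001
```

Request:
move_arm:
  commands:
    - [0, 0, 0, -0.5, 0, -1, 255]
    - [0, 0, 0, -0.5, 0, -2, 255]
    - [0, 0, 0, -0.5, 0, -3, 255]

```text
time: 13.4
eef_pos: [0.5629, 0.1609, 0.1241]
tcp_rot: [0.041, 0.706, -0.04, 0.706]
contact_force: [-2.4, 0.9, 3.6]
opening: 0.153
```

```bash
python3 st.py
```

```text
t 13.4 [0.5629 0.1609 0.1241] op 0.153 F [-2.44  0.91  3.56]
local x 0.20 y -39.29 (groove -39.8)  eye above axis 10.57 mm yaw err -0.0003 toolx [ 0.0011  0.0011 -1.    ] zz 0.001
```

```bash
python3 - <<'E'
from h import *
d=eyes.read_camera("wrist"); crop(d,190,350,150,350,3,"w14.png")
P=cloud(d)
th=-.1135;ey=np.array([-np.sin(th),np.cos(th),0]);ex=np.array([np.cos(th),np.sin(th),0]);o=np.array([.5672,.2,.0848])
L=(P-o)@np.stack([ex,ey,[0,0,1]]).T*1000
q=L[235:335,225:310].reshape(-1,3)
q=q[(abs(q[:,0])<16)&(q[:,1]>-50)&(q[:,1]<-28)]
for a in range(0,50,4):
    k=q[(q[:,2]>=a)&(q[:,2]<a+4)]
    if len(k)>3: print(a,len(k),"y",np.percentile(k[:,1],[5,50,95]).round(1),"x",k[:,0].min().round(1),k[:,0].max().round(1))
E
```

```text
0 22 y [-43.3 -36.7 -34.2] x -14.6 15.0
4 256 y [-41.9 -39.3 -33.8] x -15.7 16.0
8 171 y [-40.4 -35.8 -31.6] x -15.9 15.8
12 281 y [-38.1 -33.5 -30.7] x -15.7 16.0
16 190 y [-40.9 -36.7 -36.2] x -15.5 15.3
20 146 y [-39.8 -36.9 -36.1] x -12.9 12.8
24 78 y [-37.8 -34.9 -34.2] x -7.8 9.3
28 95 y [-35.4 -34.6 -34. ] x -6.0 7.5
32 98 y [-35.1 -34.5 -34.1] x -5.4 7.3
36 102 y [-35.1 -34.5 -33.9] x -5.2 7.2
40 147 y [-35.2 -34.4 -28.9] x -11.5 13.9
44 239 y [-35.  -32.8 -28.2] x -15.6 16.0
48 307 y [-35.1 -32.7 -28.2] x -15.8 15.8
```

View pics/w14.png

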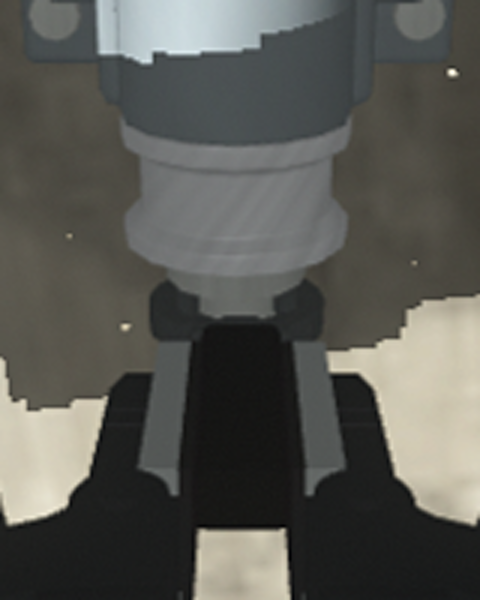

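The lobes straddle the groove core and the clip is straight. Continuing to press.

Request:
move_arm:
  commands:
    - [0, 0, 0, -0.8, 0, -1, 255]
    - [0, 0, 0, -0.8, 0, -2, 255]
    - [0, 0, 0, -0.8, 0, -3, 255]

```text
time: 13.75
eef_pos: [0.5621, 0.1609, 0.1205]
tcp_rot: [0.041, 0.705, -0.04, 0.706]
contact_force: [0.4, 0.1, 0.9]
opening: 0.149
```

```bash
python3 st.py
```

```text
t 13.75 [0.5621 0.1609 0.1205] op 0.149 F [0.41 0.13 0.94]
local x -0.62 y -39.43 (groove -39.8)  eye above axis 6.96 mm yaw err -0.0002 toolx [ 0.0014  0.001  -1.    ] zz 0.0013
```

Request:
move_arm:
  commands:
    - [0, 0, 0, 0.3, 0, -1, 255]
    - [0, 0, 0, 0.3, 0, -2, 255]
    - [0, 0, 0, 0.3, 0, -3, 255]
    - [0, 0, 0, 0.3, 0, -4, 255]

```text
time: 14.15
eef_pos: [0.5619, 0.1607, 0.1154]
tcp_rot: [0.04, 0.706, -0.04, 0.706]
contact_force: [1.0, -0.8, -2.6]
opening: 0.15
```

```bash
python3 st.py
```

```text
t 14.15 [0.5619 0.1607 0.1154] op 0.15 F [ 0.98 -0.82 -2.63]
local x -0.81 y -39.61 (groove -39.8)  eye above axis 1.87 mm yaw err -0.0003 toolx [ 0.0001  0.0007 -1.    ] zz -0.0
```

Force has turned to a pull (−2.6 N), so the clip is drawing itself home. Seating gently onto the hard stop.

Request:
move_arm:
  commands:
    - [0, 0, 0, 0.5, 0, -1, 255]
    - [0, 0, 0, 0.5, 0, -2, 255]
    - [0, 0, 0, 0.5, 0, -2.5, 255]
    - [0, 0, 0, 0.5, 0, -2.5, 255]

```text
time: 14.55
eef_pos: [0.5623, 0.1608, 0.1147]
tcp_rot: [0.04, 0.706, -0.04, 0.706]
contact_force: [-4.0, -0.8, 5.8]
opening: 0.147
```

```bash
python3 st.py
```

```text
t 14.55 [0.5623 0.1608 0.1147] op 0.147 F [-4.04 -0.75  5.78]
local x -0.40 y -39.51 (groove -39.8)  eye above axis 1.18 mm yaw err -0.0001 toolx [-0.0011  0.0005 -1.    ] zz -0.0012
```

Request:
move_arm:
  commands:
    - [0, 0, 0, -1, 0, -1, 255]
    - [0, 0, 0, -1, 0, -1.5, 255]
    - [0, 0, 0, -1, 0, -1.5, 255]

```text
time: 14.85
eef_pos: [0.5621, 0.1608, 0.1147]
tcp_rot: [0.04, 0.706, -0.04, 0.706]
contact_force: [-1.7, -0.6, 6.6]
opening: 0.151
```

```bash
python3 st.py
```

```text
t 14.85 [0.5621 0.1608 0.1147] op 0.151 F [-1.73 -0.58  6.55]
local x -0.58 y -39.52 (groove -39.8)  eye above axis 1.19 mm yaw err 0.0001 toolx [ 0.0006  0.0004 -1.    ] zz 0.0006
```

Request:
move_arm:
  commands:
    - [0, 0, 0, -0.5, 0, -2, 255]
    - [0, 0, 0, -0.5, 0, -2.5, 255]
    - [0, 0, 0, -0.5, 0, -2.5, 255]

```text
time: 15.15
eef_pos: [0.5623, 0.1608, 0.1146]
tcp_rot: [0.04, 0.706, -0.04, 0.706]
contact_force: [-4.9, -2.3, 9.5]
opening: 0.147
```

```bash
python3 st.py; python3 - <<'E'
from h import *
d=eyes.read_camera("wrist"); crop(d,190,350,150,350,3,"w15.png")
P=cloud(d)
th=-.1135;ey=np.array([-np.sin(th),np.cos(th),0]);ex=np.array([np.cos(th),np.sin(th),0]);o=np.array([.5672,.2,.0848])
L=(P-o)@np.stack([ex,ey,[0,0,1]]).T*1000
q=L[200:335,225:310].reshape(-1,3)
t=q[(abs(q[:,0])<6)&(q[:,1]>-46)&(q[:,1]<-34)&(q[:,2]>20)&(q[:,2]<75)]
print("tab top est",np.percentile(t[:,2],[50,90,98,100]).round(1))
E
```

```text
t 15.15 [0.5623 0.1608 0.1146] op 0.147 F [-4.94 -2.29  9.52]
local x -0.45 y -39.48 (groove -39.8)  eye above axis 1.12 mm yaw err 0.0002 toolx [ 0.0013  0.0002 -1.    ] zz 0.0012
tab top est [52.1 60.5 61.  61.7]
```

View pics/w15.png

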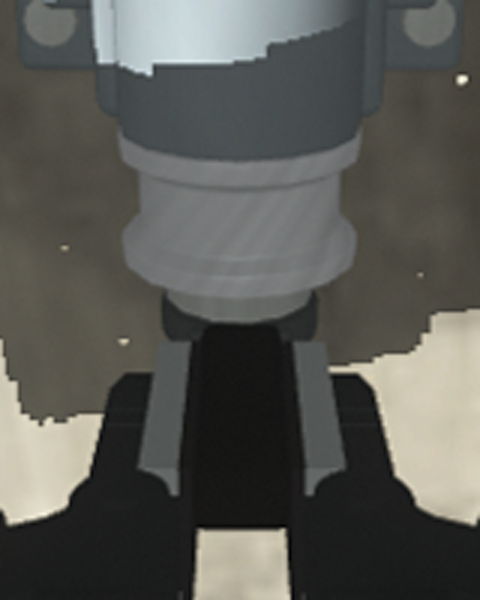

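The clip rests on a hard stop: the height didn't change from 5.8 to 9.5 N, and the tab top is 60.5–61 mm above the axis. Relaxing the arm, then releasing.

Request:
move_arm:
  commands:
    - [0, 0, 0, -0.3, 0, 0, 255]
    - [0, 0, 0, -0.3, 0, 0, 200]
    - [0, 0, 0, -0.3, 0, 0, 140]
    - [0, 0, 0, -0.3, 0, 0, 120]
    - [0, 0, 0, -0.3, 0, 0, 120]
    - [0, 0, 0, -0.3, 0, 0, 120]

```text
time: 15.8
eef_pos: [0.5619, 0.1608, 0.1144]
tcp_rot: [0.04, 0.706, -0.04, 0.706]
contact_force: [0.1, 0.2, -0.1]
opening: 0.535
```

```bash
python3 st.py
```

```text
t 15.8 [0.5619 0.1608 0.1144] op 0.535 F [ 0.12  0.16 -0.08]
local x -0.80 y -39.50 (groove -39.8)  eye above axis 0.94 mm yaw err 0.0002 toolx [ 0.0011  0.0003 -1.    ] zz 0.0011
```

Request:
move_arm:
  commands:
    - [0, 0, 0, 0, 0, 20, 120]
    - [0, 0, 0, 0, 0, 50, 120]
    - [0, 0, 0, 0, 0, 90, 120]
    - [0, 0, 0, -2, -20, 120, 120]
    - [0, 0, 0, -4, -40, 120, 120]
    - [0, 0, 0, -4, -40, 120, 120]

```text
time: 16.4
eef_pos: [0.5586, 0.1194, 0.2361]
tcp_rot: [0.041, 0.704, -0.041, 0.707]
contact_force: [0.2, 0.6, -1.8]
opening: 0.533
```

```bash
python3 st.py; python3 - <<'E'
from h import *
d=eyes.read_camera("wrist"); crop(d,190,350,20,240,2.7,"w16.png")
P=cloud(d)
th=-.1135;ey=np.array([-np.sin(th),np.cos(th),0]);ex=np.array([np.cos(th),np.sin(th),0]);o=np.array([.5672,.2,.0848])
L=(P-o)@np.stack([ex,ey,[0,0,1]]).T*1000
q=L.reshape(-1,3)
t=q[(abs(q[:,0])<16)&(q[:,1]>-52)&(q[:,1]<-28)&(q[:,2]>0)&(q[:,2]<75)]
for a in range(8,64,4):
    k=t[(t[:,2]>=a)&(t[:,2]<a+4)]
    if len(k)>3: print(a,len(k),"y",np.percentile(k[:,1],[5,50,95]).round(1),"x",k[:,0].min().round(1),k[:,0].max().round(1))
tt=t[t[:,2]>57]; print("top",tt.mean(0),tt.max(0),cv2.minAreaRect(tt[:,:2].astype(np.float32)))
c=q[(abs(q[:,0])<6)&(q[:,2]>18)&(q[:,2]<24)]
for a in range(-30,4): 
    k=c[(c[:,1]>=a)&(c[:,1]<a+1)]; print(a,len(k),end=" ")
d=eyes.read_camera("side"); crop(d,240,340,150,250,6,"s16.png")
E
```

```text
t 16.4 [0.5586 0.1194 0.2361] op 0.533 F [ 0.23  0.61 -1.75]
local x 0.60 y -81.08 (groove -39.8)  eye above axis 122.61 mm yaw err -0.0018 toolx [ 0.0042 -0.0002 -1.    ] zz 0.0042
8 212 y [-50.7 -39.  -28.8] x -13.0 12.2
12 179 y [-40.1 -32.  -28.7] x -10.2 10.2
16 16 y [-37.7 -34.6 -34.4] x -8.3 6.7
20 5 y [-35.5 -34.9 -34.5] x -6.5 5.8
24 13 y [-34.9 -34.6 -34.5] x -4.8 6.5
28 15 y [-35.  -34.6 -34.5] x -6.3 5.7
32 4 y [-35.1 -34.7 -34.5] x -5.4 6.4
36 18 y [-36.5 -34.3 -34.2] x -6.9 7.0
40 16 y [-35.  -34.6 -34.5] x -5.9 6.2
44 18 y [-35.3 -34.7 -34.5] x -5.8 6.8
48 15 y [-35.1 -34.6 -34.5] x -6.6 5.3
52 14 y [-35.5 -34.7 -34.6] x -6.4 6.7
56 112 y [-44.1 -39.4 -34.7] x -6.4 6.6
60 154 y [-43.2 -38.9 -35.3] x -6.2 6.6
top [  0.12595867 -39.2416699   60.15846708] [  6.59512659 -34.41023458  62.14462101] ((0.12247657775878906, -39.302669525146484), (9.774604797363281, 12.961304664611816), 89.86212921142578)
-30 0 -29 0 -28 0 -27 15 -26 15 -25 14 -24 26 -23 19 -22 17 -21 27 -20 12 -19 14 -18 19 -17 18 -16 15 -15 12 -14 26 -13 14 -12 11 -11 15 -10 16 -9 14 -8 15 -7 29 -6 15 -5 14 -4 30 -3 13 -2 15 -1 30 0 15 1 15 2 30 3 15
```

View pics/w16.png

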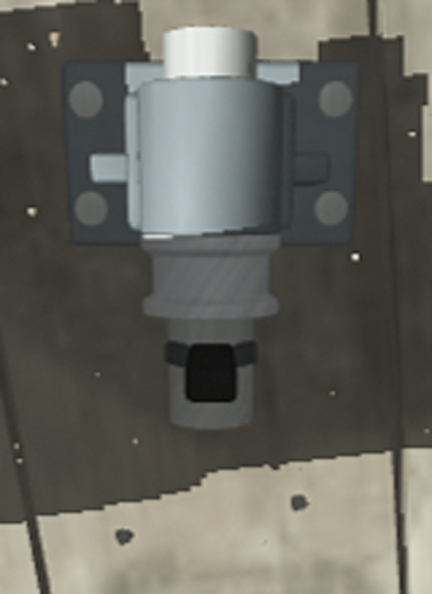

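View pics/s16.png

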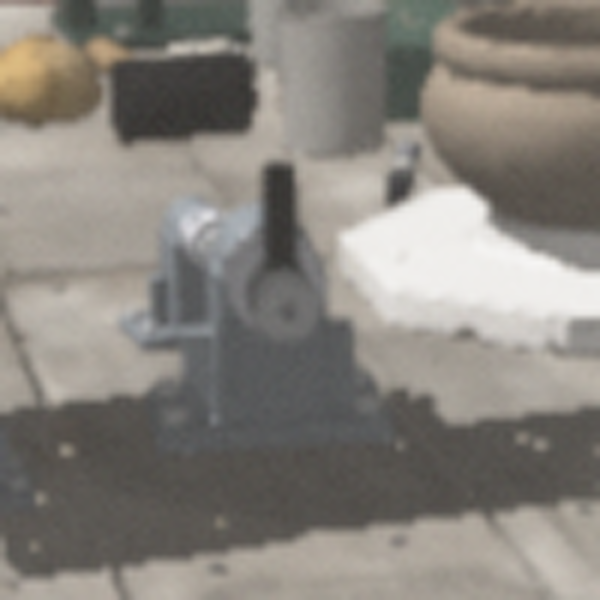

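The clip is seated and upright in the groove: tab top 60.2 mm above the axis, x +0.1 mm, 36 mm out. The pulley is home and the arm is clear, so I'm handing in.

```bash
python3 -c "
from plant import ctrl
print(ctrl.sign_off())"
```

```text
the job is handed in; nothing more can be done
None
```

The job is done and handed in: the pulley is home and the clip is snapped into the groove, upright and let go. The hand-in gives no verdict, so these results rest on my own measurements.

- **Pulley:** I pushed it in with the fingers straddling the spindle until it stalled at about 12 N. The last wrist view showed no gap; its outer face is 24 mm from the bearing face.
- **Finding the groove:** I took the clip from the rack by its tab and located the groove in the depth image, about 37 mm out. I lowered the clip there gently. It went below the 21 mm full-diameter stop with less than 1.5 N, then met the groove stop at about 14 mm with 4.8 N, so I did not need to slide it along the spindle to search.
- **Seating:** I pressed it on in small steps. The force turned to a 2.6 N pull as the clip drew itself home, then it met a hard stop. Pressing up to 9.5 N did not move it further. I saw no peak of the stated 6 to 11 N snap force; the most I read on the way in was 4.8 N.
- **Final check after release:**
  - Tab top: 60.2 mm above the axis (60 expected).
  - Sideways offset: 0.1 mm.
  - Distance out: 36 mm from the bearing face.
  - Tab upright, clip in line with the spindle, and the robot well clear.
- **One small disagreement:** at the hard stop, the tool position put the eye about 1.1 mm above the axis, while the camera gave about 0.2 mm after release. Both are within the 2 mm limit.

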